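# Push the pawn and press the chess clock

## Task

You are playing chess from the near side of the board and it is your move: with your fingertips slide the only pawn still on the board one square straight ahead, away from you, without picking it up, so that it stands upright and wholly inside that square, and let go of it. Then press the near end of the rocker on top of the chess clock gently all the way down, and take your hand away. Touch no other chessman, on the board or off it, and leave the mug alone.

Things in the scene. Friction and masses are not known exactly. Their poses are not given: they have to be found in the camera images.
- board: Wooden chess board, fixed, 400 x 400 mm, 18 mm thick, 8 x 8 squares of 45 mm inside a 20 mm border. Origin at the centre of its underside; x points straight ahead, away from the near (robot's) player, y to that player's left; turned up to 7 degrees on the table. Square centres lie at -157.5, -112.5, ... -22.5, 22.5 ... 157.5 mm (every 45 mm) along its x and y.
- pawn: The only pawn on the board, the shortest man there: 40 mm tall, ball head of 16 mm, round foot 25 mm wide with an upright rim 6 mm high, 15 to 31 g; slides without tipping when pushed at the foot. Origin at the centre of its underside, z up. It starts within about 3 mm of the middle of a square; the squares behind, ahead and to both sides are empty.
- rook: Rook with a notched flat top, 48 mm tall, foot 27 mm wide, turned wood on a felt foot; origin at the centre of its underside, z up; to be left alone.
- knight: Knight with a horse's head, 54 mm tall, foot 27 mm wide, turned any way, turned wood on a felt foot; origin at the centre of its underside, z up; to be left alone.
- bishop: Bishop with a slit pointed head and small knob, 59 mm tall, foot 27 mm wide, turned wood on a felt foot; origin at the centre of its underside, z up; to be left alone.
- near_king: King with a cross on top, on the row of squares nearest the robot, 77 mm tall, foot 32 mm wide, turned wood on a felt foot; origin at the centre of its underside, z up; to be left alone.
- far_king: King with a cross on top, on the row of squares farthest from the robot, 77 mm tall, foot 32 mm wide, turned wood on a felt foot; origin at the centre of its underside, z up; to be left alone.
- taken_pawn: A captured pawn standing on the table beside the board, 40 mm tall, foot 25 mm wide, turned wood on a felt foot; origin at the centre of its underside, z up; to be left alone.
- taken_queen: A captured queen standing on the table beside the board, 70 mm tall, foot 30 mm wide, turned wood on a felt foot; origin at the centre of its underside, z up; to be left alone.
- mug: White ceramic mug with one handle, 95 mm tall, 80 mm wide without the handle, on the table on the other side of the board from the clock; origin at the centre of its underside; to be left alone.
- clock: Chess clock fixed to the table left or right of the board: grey case 160 mm long (x), 100 deep (y), 45 high, sloping face with two displays towards -y. Origin at the centre of its underside; x points from its near (robot's) end to its far end. On top a black rocker bar along x, 150 mm long, 26 to 32 wide, pivots at x 0, y +27 mm, 57.5 mm high; highest point about 70 mm above the table.
- near_paddle (a point): Middle of the ribbed top face of the rocker's near end pad (34 mm along x, 32 mm along y): the place to press, straight down. 60 mm from the pivot; it stands about 68 mm above the table when up and about 60 mm when fully down.
- rocker (a joint): Tilt of the clock's rocker in rad: about 0 with the near end up (as at the start), 0.14 with the near end pressed fully down, where it meets a firm stop. It turns against a steady friction of about 2.7 N at the pad and stays where it is left.

How it is judged:
On the way, in this order (a step that is already met when the one before it is completed fails the run):
1. the pawn has been pushed one square ahead and stands released inside that square, the clock not yet pressed (((x of pawn in the frame of board between 0.0125 and 0.0325 m and y of pawn in the frame of board between 0.1025 and 0.1225 m) or (x of pawn in the frame of board between -0.0325 and -0.0125 m and y of pawn in the frame of board between 0.0125 and 0.0325 m) or (x of pawn in the frame of board between 0.0125 and 0.0325 m and y of pawn in the frame of board between -0.1225 and -0.1025 m) or (x of pawn in the frame of board between 0.0575 and 0.0775 m and y of pawn in the frame of board between -0.0325 and -0.0125 m)) and distance of pawn from where it was at the start of the episode below 0.066 m and angle between pawn's own z axis and vertical below 0.1 rad and linear speed of pawn below 0.02 m/s and contact force between the fingers and pawn below 0.1 N and value of joint rocker below 0.04 rad), for 0.2 s.
2. the near end of the clock's rocker is pressed fully down (value of joint rocker above 0.125 rad), for 0.1 s.
At the end, for the whole second after the job is handed in: The pawn stands upright, released and at rest within 10 mm (along the board's x and y) of the centre of the square directly ahead of its starting square; the rocker's near end is down (joint over 0.125 of 0.14 rad); every other chessman and the mug stand upright within 6 mm of where they were (((x of pawn in the frame of board between 0.0125 and 0.0325 m and y of pawn in the frame of board between 0.1025 and 0.1225 m) or (x of pawn in the frame of board between -0.0325 and -0.0125 m and y of pawn in the frame of board between 0.0125 and 0.0325 m) or (x of pawn in the frame of board between 0.0125 and 0.0325 m and y of pawn in the frame of board between -0.1225 and -0.1025 m) or (x of pawn in the frame of board between 0.0575 and 0.0775 m and y of pawn in the frame of board between -0.0325 and -0.0125 m)) and distance of pawn from where it was at the start of the episode below 0.066 m and angle between each of pawn, rook, knight, bishop, near_king, far_king, taken_pawn, taken_queen, mug's own z axis and vertical below 0.1 rad and linear speed of pawn below 0.02 m/s and contact force between the fingers and pawn below 0.1 N and value of joint rocker above 0.125 rad and distance of each of rook, knight, bishop, near_king, far_king, taken_pawn, taken_queen, mug from where it was at the start of the episode below 0.006 m); the robot touches nothing.
It fails at once if the pawn was lifted off the board (z of pawn in the frame of board above 0.024 m).
It fails at once if the pawn was tipped over (angle between pawn's own z axis and vertical above 0.5 rad).
It fails at once if another chessman or the mug was touched or moved (contact force between any of the fingers, the arm and rook above 0.5 N or contact force between any of the fingers, the arm and knight above 0.5 N or contact force between any of the fingers, the arm and bishop above 0.5 N or contact force between any of the fingers, the arm and near_king above 0.5 N or contact force between any of the fingers, the arm and far_king above 0.5 N or contact force between any of the fingers, the arm and taken_pawn above 0.5 N or contact force between any of the fingers, the arm and taken_queen above 0.5 N or contact force between any of the fingers, the arm and mug above 0.5 N or distance of any of rook, knight, bishop, near_king, far_king, taken_pawn, taken_queen, mug from where it was at the start of the episode above 0.006 m).
It fails at once if the clock was pressed harder than 30 N (contact force between any of the fingers, the arm and clock above 30 N).
It also fails if it takes over 54 s, if anything falls off the work surface, if the arm or the gripper's body presses on something with over 40 N, if the wrist force passes 120 N, or if a joint passes its speed limit or range.

## Robot

A 7-joint arm with a two-finger parallel gripper is mounted at the origin on the work surface. World frame = base frame: x ahead of the robot, y to its left, z up, the work surface at z = 0. Lengths are in m, angles in rad, forces in N, time in s.
With the tool pointing down it reaches from about 0.425 to 0.825 m from the base axis. Payload 3.6 kg.
Tool frame: the origin (TCP) lies on the centre line of the jaws, within the pads' length; the fingertips stand r.tcp_to_tips ahead of it and the grasp point (between the pads) lies 3 mm ahead of it (r.tcp_to_tips is the distance from the TCP to the fingertips, in m); z points along the fingers, y is the line along which they close (so a half turn about z gives the same grasp; the last joint's range is limited). The gripper opens to 93 mm and grips with 3 to 60 N. Pads are 15 mm wide; open, the fingers measure 128 mm over their backs; the gripper's body (75 mm by 188 mm) begins 65 mm behind the grasp point.
Start: joints at [-1.306, 0.615, -0.013, 1.423, 0.008, 1.103, -0.04], TCP at [0.186, 0.623, 0.241] pointing down, gripper open.
Joint ranges: [-3.12, 3.12], [-0.3, 2.06], [-1.34, 1.32], [0.26, 2.42], [-1.36, 4.5], [0.01, 1.98], [-2.84, 2.84]. Speed limits (rad/s): [2.79, 2.79, 3.14, 3.14, 3.14, 3.14, 3.14].

## Interface

Orientations are given as a rotation vector (axis times angle).
In Python, from cell import r gives the robot as it stands. The module is installed in compiled form; this text tells all that it offers.
- The arm moves only by the tool apply_moves, never from a script. Its argument "targets" is a list that holds one entry, the list of rows, each a list of 7 numbers: the shift along the tool's x, y, z in units of 30 mm (1.0 is 30 mm), then the turn, a rotation vector about the tool's x, y, z in degrees, then the opening, from -1 (shut) to 1 (fully open), so that 0 is half open. In form: [[[x, y, z, wx, wy, wz, fingers], ...]]. A call has 1 to 8 rows; each row is the pose to reach, as a shift and turn from the pose commanded when the call began, along the tool's axes at that moment; what a row does not reach only later rows make up. A row lasts 1/10 s, in which the tool goes at most 50 mm and 8.59 degrees, less where a joint would pass 70% of its speed; a pose out of reach is approached as far as the arm can. A call with a gripper value outside its range is refused whole. The fingers move at their own pace and stop on an object; "newtons" is the grip in N (left out, the last holds). Time passes only in rows, so rows that repeat a pose let the fingers close. It gives the time, the measured TCP pose, the force, the opening and the grip force at its end, in the units of the state.
- r.sense(): the state, without advancing time (a new reading comes with each control period).
- r.camera(name): name is "scene" or "top"; returns (picture, depth): 384x512x3 uint8, red, green, blue; 384x512 float32, m along the optical axis (not along the pixel's ray), 0 where there is no reading.
- r.get_calibration(name): a dict with "intrinsics" (3x3 intrinsics, pixels), "rvec" (rotation vector, rad) and "tvec" (3), from world to camera coordinates, as OpenCV has them. Camera axes: x right, y down, z forward; pixel columns grow to the right and rows downward; lengths in m; the calibration is good to about 2 mm. A picture is of the moment at which its call begins. get_calibration takes no time and is no camera call.
- r.sign_off(): hands the job in; it is judged then, once.
Trained networks look in the newest picture that a camera, given by its name, has taken for a name from the list of things; names that differ only in an ending like _2 or _b are one class to them, and where a whole thing is asked for, a point or a joint stands for the part that bears it (a point fixed in the world has none). Each returns a list of dicts, best first, with "conf" (0 to 1); they miss things now and then, are a little off and sometimes report something else, mostly with a low value. They report only what shows in the picture. A call takes as long as a camera call.
- r.outline_of(camera, thing): "mask" (384x512 bool, what is visible of it).
- r.place_of(camera, thing): "centre" ([x, y, z] in m, in the coordinates of the camera as it stood for that picture, good to about 4 mm: a listed point, or the origin of a listed thing).
The state is a dict: "time_s": time; "joint_positions": joint angles; "joint_vel": joint speeds; "effort": joint torques, N m; "tcp_pos": TCP position; "tcp_rot": TCP orientation; "ft_force": force on the tool from outside, world axes, zero at the start; "moment": the same for the moment, N m; "width": finger opening in m; "grip_force": force on a finger pad.
Only numpy, scipy, OpenCV 4.12 (cv2) and the standard library are available. Lean on these libraries where they do the work, as an engineer would, in place of code of your own. Each camera call takes 0.05 s, during which the arm holds its last target. There are 200 camera calls.

## Working session

There is one attempt and no reset: what is moved stays moved. The work goes in short steps, Python scripts to look and compute and a tool call to move; the robot and the scene stay as the last step left them, time stands still between calls to the robot, and variables do not carry over. Pictures are saved under pics/ and viewed, at most 10 in all, crops included, and the job is handed in when it is done.

Besides the shell and the picture viewer there is one more tool, called after ">>>" as name(argument=value, ...) on one line, values as JSON. apply_moves: Moves the arm, as the interface text tells. Its arguments: {"type":"object","properties":{"targets":{"type":"array"},"newtons":{"type":"number"}},"required":["targets"]}

```bash
mkdir -p pics; cat > h.py <<'E'
from cell import r
import numpy as np, cv2
def cal(n):
    c=r.get_calibration(n); R=cv2.Rodrigues(np.array(c["rvec"],float))[0]; return np.array(c["intrinsics"]),R,np.array(c["tvec"],float).ravel()
def c2w(n,p):
    K,R,t=cal(n); return R.T@(np.array(p)-t)
def w2p(n,P):
    K,R,t=cal(n); q=K@(R@np.array(P)+t); return q[:2]/q[2]
def cloud(n,d):
    K,R,t=cal(n); v,u=np.mgrid[:384,:512]; P=np.stack([(u-K[0,2])/K[0,0]*d,(v-K[1,2])/K[1,1]*d,d],-1); return (P-t)@R
E
python3 - <<'E'
from h import *
for n in ("top","scene"):
    im,d=r.camera(n); cv2.imwrite(f"pics/{n}0.png",im[:,:,::-1]); np.save(f"{n}_d.npy",d); np.save(f"{n}_i.npy",im)
    print(n,c2w(n,[0,0,0]).round(3))
    for th in ["board","pawn","rook","knight","bishop","near_king","far_king","taken_queen","taken_pawn","mug","clock","near_paddle"]:
        print(th,[(c2w(n,o["centre"]).round(3).tolist(),round(o["conf"],2)) for o in r.place_of(n,th)[:3]])
s=r.sense(); print(s["tcp_pos"],s["tcp_rot"],s["width"],r.tcp_to_tips,s["time_s"])
E
```

```text
top [ 0.535 -0.003  1.089]
board [([0.584, 0.002, 0.0], 0.74), ([0.611, -0.025, 0.016], 0.15)]
pawn [([0.519, 0.029, 0.017], 0.57)]
rook [([0.555, -0.11, 0.024], 0.63), ([0.486, -0.325, 0.068], 0.23)]
knight [([0.608, -0.025, 0.017], 0.51)]
bishop [([0.56, 0.112, 0.015], 0.59)]
near_king [([0.425, -0.103, 0.016], 0.47)]
far_king [([0.747, 0.059, 0.016], 0.65)]
taken_queen [([0.718, 0.297, 0.001], 0.57)]
taken_pawn [([0.721, -0.303, -0.003], 0.57)]
mug [([0.534, 0.363, 0.005], 0.6)]
clock [([0.55, -0.342, -0.001], 0.91)]
near_paddle [([0.487, -0.323, 0.069], 0.62), ([0.548, -0.341, 0.001], 0.42)]
scene [1.361 0.098 0.551]
board [([0.582, -0.002, 0.002], 0.74)]
pawn [([0.514, 0.025, 0.02], 0.46)]
rook [([0.555, -0.112, 0.015], 0.56)]
knight [([0.6, -0.023, 0.015], 0.47)]
bishop [([0.559, 0.111, 0.016], 0.67)]
near_king [([0.424, -0.107, 0.016], 0.62)]
far_king [([0.747, 0.058, 0.016], 0.52), ([0.491, -0.325, 0.071], 0.29)]
taken_queen [([0.718, 0.298, 0.003], 0.79), ([0.491, -0.324, 0.071], 0.41)]
taken_pawn [([0.723, -0.308, -0.0], 0.42)]
mug []
clock [([0.551, -0.342, -0.002], 0.76)]
near_paddle [([0.49, -0.324, 0.072], 0.89), ([0.717, 0.298, 0.003], 0.62)]
[0.18635131 0.62269183 0.24063645] [-4.55199827e-01 -3.10838639e+00  9.08064116e-05] 0.09332851267054547 0.022 1.3
```

View pics/top0.png

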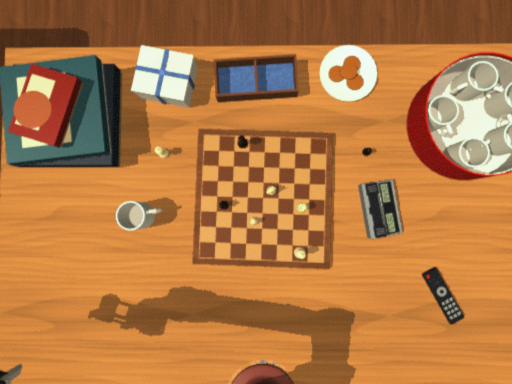

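View pics/scene0.png

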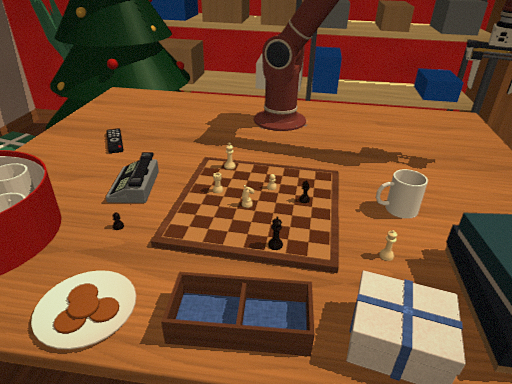

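```bash
cat > m.py <<'E'
from h import *
def board(n="top"):
    im=np.load("top_i.npy"); d=np.load("top_d.npy"); C=cloud("top",d)
    # template fit of checker pattern: maximise contrast over (x,y,yaw)
    from scipy.optimize import minimize
    g=cv2.GaussianBlur(cv2.cvtColor(im,cv2.COLOR_RGB2GRAY).astype(np.float32),(0,0),1.0)
    a=np.arange(-.178,.1785,.003); X,Y=np.meshgrid(a,a,indexing="ij"); S=np.where((np.floor((X+.18)/.045)+np.floor((Y+.18)/.045))%2,1,-1)
    K,R,t=cal("top")
    def f(p):
        c,s=np.cos(p[2]),np.sin(p[2]); P=np.stack([p[0]+c*X-s*Y,p[1]+s*X+c*Y,0*X+.018],-1)
        q=(P@R.T+t)@K.T; v=cv2.remap(g,(q[...,0]/q[...,2]).astype(np.float32),(q[...,1]/q[...,2]).astype(np.float32),1)
        return -abs((S*v).mean())
    best=min((minimize(f,[.583+dx,dy,w],method="Nelder-Mead",options=dict(initial_simplex=[[.583+dx,dy,w],[.589+dx,dy,w],[.583+dx,dy+.006,w],[.583+dx,dy,w+.03]])) for dx in(-.006,.003) for dy in(-.006,.004) for w in(-.08,-.03,.03)),key=lambda o:o.fun)
    return best.x,best.fun
def pieces(n,C,ctr,zmin,rad=.022):
    m=(C[...,2]>zmin)&(C[...,2]<.12)&(np.hypot(C[...,0]-ctr[0],C[...,1]-ctr[1])<rad); return C[m]
E
python3 - <<'E'
from m import *
b,f=board(); print("board",b.round(4),np.degrees(b[2]).round(2),f)
C=cloud("top",np.load("top_d.npy")); o=r.outline_of("top","board")[0]["mask"]
P=C[o]; P=P[(P[:,2]>.012)&(P[:,2]<.024)]; print(np.median(P[:,2]),cv2.minAreaRect(P[:,:2].astype(np.float32)*1000))
c,s=np.cos(b[2]),np.sin(b[2]); Rb=np.array([[c,s],[-s,c]])
for n in("top","scene"):
    C=cloud(n,np.load(n+"_d.npy"))
    for z in(.026,.045):
        p=pieces(n,C,(.517,.027),z); print(n,z,len(p),p.mean(0).round(4),p.min(0).round(4),p.max(0).round(4),(Rb@(p.mean(0)[:2]-b[:2])).round(4))
for nm,q in dict(pawn=(.5165,.027),rook=(.555,-.111),knight=(.604,-.024),bishop=(.56,.112)).items(): print(nm,(Rb@(np.array(q)-b[:2])).round(4))
C=cloud("top",np.load("top_d.npy")); p=pieces("top",C,(.55,-.335),.058,.11); print("rocker",p.mean(0).round(4),cv2.minAreaRect(p[:,:2].astype(np.float32)*1000),p[:,2].max())
t=b[:2]+Rb.T@np.array([-.0225,.0225]); print("target",t)
E
```

```text
board [ 5.824e-01  2.000e-04 -3.320e-02] -1.9 -33.827726598766155
0.01745213514052705 ((581.7578735351562, 1.0762786865234375), (400.2146301269531, 400.3835144042969), 88.12447357177734)
top 0.026 44 [0.5144 0.0275 0.0426] [0.5055 0.017  0.026 ] [0.5229 0.0373 0.059 ] [-0.0689  0.025 ]
top 0.045 23 [0.5143 0.0278 0.0544] [0.509  0.0222 0.049 ] [0.5204 0.0335 0.059 ] [-0.069   0.0253]
scene 0.026 80 [0.5196 0.0251 0.0404] [0.5111 0.0159 0.0261] [0.5278 0.0348 0.0576] [-0.0636  0.0228]
scene 0.045 29 [0.5186 0.0249 0.0525] [0.5111 0.0178 0.0454] [0.5244 0.0311 0.0576] [-0.0645  0.0226]
pawn [-0.0667  0.0246]
rook [-0.0237 -0.1121]
knight [ 0.0224 -0.0235]
bishop [-0.0261  0.1109]
rocker [ 0.5335 -0.3153  0.0625] ((546.0177001953125, -313.5698547363281), (152.15933227539062, 32.316871643066406), 9.405231475830078) 0.07209159426668672
target [0.5606502  0.02348068]
```

```bash
cat >> h.py <<'E'
from scipy.spatial.transform import Rotation as Ro
def to(P,yaw=None):
    "shift (30 mm units) and tool turn (deg) to TCP P, tool down with tool y at yaw (deg)"
    s=r.sense(); T=Ro.from_rotvec(s["tcp_rot"]); out=(T.inv().apply(np.array(P)-s["tcp_pos"])/.03).round(3)
    if yaw is None: return out
    w=np.radians(yaw); y=np.array([np.cos(w),np.sin(w),0]); z=np.array([0,0,-1.]); G=Ro.from_matrix(np.stack([np.cross(y,z),y,z],1))
    return out,np.degrees((T.inv()*G).as_rotvec()).round(2)
E
python3 -c "
from h import *
print(to([.516,.026,.16],-1.9))"
```

```text
(array([-16.228, -15.905,   2.689]), array([-0.  ,  0.  , 75.24]))
```

>>> apply_moves(targets=[[[-1,-1,0,0,0,5,0.2],[-2,-2,0,0,0,10,0.2],[-3,-3,0.1,0,0,15,0.2],[-4,-4,0.2,0,0,20,0.2],[-5,-5,0.3,0,0,25,0.2],[-6.1,-6,0.5,0,0,30,0.2],[-7.1,-7,0.8,0,0,34,0.2],[-8.1,-8,1,0,0,38,0.2]]])

```text
time_s: 2.15
tcp_pos: [0.351, 0.3216, 0.2106]
tcp_rot: [1.446, 2.789, 0.001]
ft_force: [0.4, 0.2, 0.7]
width: 0.0558
grip_force: 0.0
```

```bash
python3 -c "
from h import *
print(to([.516,.026,.16],-1.9))"
```

```text
(array([-11.222,  -1.182,   1.686]), array([ 3.000e-02, -2.000e-02,  3.708e+01]))
```

>>> apply_moves(targets=[[[-1.5,-0.15,0.2,0,0,5,0.2],[-3,-0.3,0.4,0,0,10,0.2],[-4.5,-0.45,0.6,0,0,15,0.2],[-6,-0.6,0.8,0,0,20,0.2],[-7.5,-0.8,1,0,0,25,0.2],[-9,-1,1.2,0,0,30,0.2],[-10.3,-1.1,1.5,0,0,34,0.2],[-11.2,-1.18,1.7,0,0,37,0.2]]])

```text
time_s: 2.95
tcp_pos: [0.5172, 0.0253, 0.1596]
tcp_rot: [2.258, 2.181, 0.0]
ft_force: [-0.1, -0.3, -0.0]
width: 0.0556
grip_force: 0.0
```

```bash
python3 -c "
from h import *
print(to([.516,.026,.0425],-1.9)); im,d=r.camera('scene'); cv2.imwrite('pics/s1.png',cv2.resize(im[120:280,150:350,::-1],(750,600)))
C=cloud('scene',d)
p=C[(abs(C[...,2]-.15)<.012)&(abs(C[...,0]-.516)<.08)&(abs(C[...,1]-.026)<.05)]; print(len(p),p.min(0),p.max(0))"
```

```text
(array([ 0.027, -0.045,  3.902]), array([ 0.08,  0.07, -0.09]))
87 [0.47638069 0.01364658 0.13836501] [0.56384963 0.03454165 0.16136472]
```

View pics/s1.png

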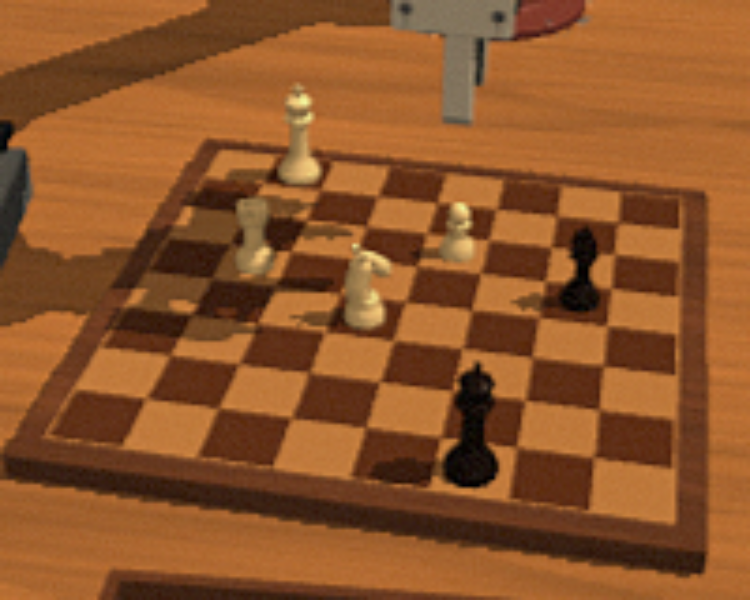

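The crop shows the two fingers fore and aft above the pawn (~460,230), its neighbouring squares free. Descending.

>>> apply_moves(targets=[[[0,-0.02,0.8,0,0,0,0.2],[0,-0.04,1.6,0,0,0,0.2],[0,-0.04,2.4,0,0,0,0.2],[0,-0.04,3.1,0,0,0,0.2],[0,-0.04,3.5,0,0,0,0.2],[0,-0.04,3.75,0,0,0,0.2],[0,-0.04,3.85,0,0,0,0.2],[0,-0.04,3.85,0,0,0,0.2]]])

```text
time_s: 3.8
tcp_pos: [0.5149, 0.0286, 0.0444]
tcp_rot: [2.253, 2.189, 0.001]
ft_force: [0.0, 0.2, -0.2]
width: 0.0556
grip_force: 0.0
```

```bash
python3 -c "
from h import *
print(to([.5603,.0238,.0425],-1.9)); s=r.sense();print(s['tcp_pos'],s['ft_force'])
im,d=r.camera('scene'); cv2.imwrite('pics/s2.png',cv2.resize(im[120:280,150:350,::-1],(750,600)))"
```

```text
(array([-0.118,  1.516,  0.065]), array([ 0.04, -0.  ,  0.25]))
[0.51493749 0.02864093 0.04441566] [ 0.00545458  0.22816365 -0.21767611]
```

View pics/s2.png

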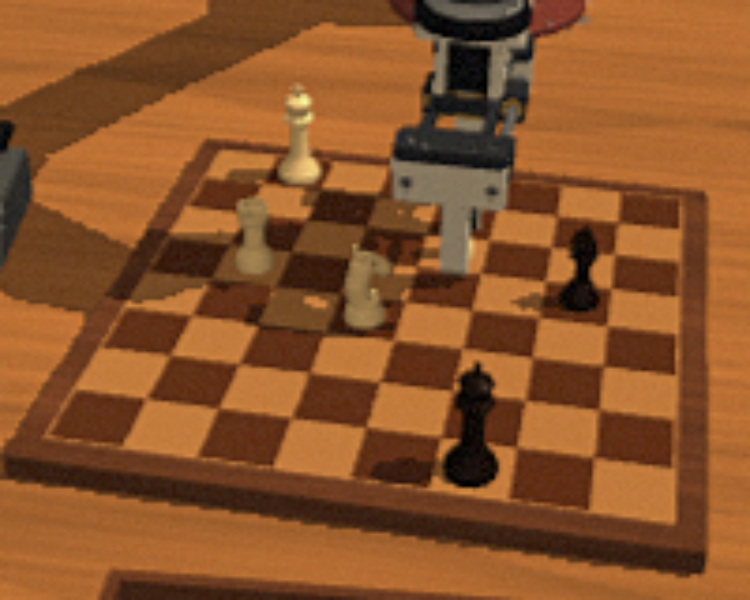

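>>> apply_moves(targets=[[[-0.08,0.03,0.04,0,0,0,0.2],[-0.08,0.03,0.04,0,0,0,0.2],[-0.08,0.03,0.04,0,0,0,0.2]]])

```text
time_s: 4.15
tcp_pos: [0.5157, 0.026, 0.0433]
tcp_rot: [2.253, 2.188, 0.001]
ft_force: [0.5, -0.1, 1.5]
width: 0.0557
grip_force: 0.0
```

```bash
python3 -c "
from h import *
print(to([.516,.026,.0425],-1.9)); s=r.sense();print(s['tcp_pos'],s['ft_force'])
r.camera('top'); s=r.sense();print(s['tcp_pos'],s['ft_force'])"
```

```text
(array([0.001, 0.01 , 0.027]), array([0.04, 0.  , 0.23]))
[0.5157067  0.0259901  0.04332214] [ 0.544347   -0.0948779   1.52332406]
[0.51559401 0.02609436 0.04323979] [-0.98784942  0.64301848  0.3001531 ]
```

>>> apply_moves(targets=[[[0,0,0,0,0,0,0],[0,0,0,0,0,0,-0.15],[0,0,0,0,0,0,-0.3],[0,0,0,0,0,0,-0.42],[0,0,0,0,0,0,-0.43],[0,0,0,0,0,0,-0.43]]], newtons=3)

```text
time_s: 4.8
tcp_pos: [0.5153, 0.0261, 0.0429]
tcp_rot: [-2.253, -2.189, 0.0]
ft_force: [0.1, 0.5, -0.8]
width: 0.0268
grip_force: 0.1
```

```bash
python3 -c "
from h import *
print(to([.5603,.0238,.0433],-1.9)); s=r.sense();print(s['tcp_pos'],s['ft_force'],s['width'],s['grip_force'])"
```

```text
(array([-0.034,  1.5  , -0.013]), array([-0.02,  0.  ,  0.24]))
[0.51534113 0.02612517 0.04291525] [ 0.06103219  0.48686686 -0.83612862] 0.026803283531526806 0.07309489650651813
```

>>> apply_moves(targets=[[[0,0.15,0,0,0,0,-0.43],[-0.01,0.35,0,0,0,0,-0.43],[-0.01,0.55,0,0,0,0,-0.43],[-0.02,0.75,0,0,0,0,-0.43],[-0.02,0.95,0,0,0,0,-0.43],[-0.03,1.15,0,0,0,0,-0.43],[-0.03,1.35,0,0,0,0,-0.43],[-0.03,1.45,0,0,0,0,-0.43]]])

```text
time_s: 5.6
tcp_pos: [0.5597, 0.0239, 0.0429]
tcp_rot: [2.253, 2.189, 0.001]
ft_force: [-0.3, 0.1, -0.6]
width: 0.0266
grip_force: 0.1
```

```bash
python3 -c "
from h import *
r.camera('top')
print(to([.5612,.0238,.0433],-1.9)); s=r.sense();print(s['tcp_pos'],s['ft_force'],s['width'],s['grip_force'])"
```

```text
(array([-0.002,  0.039, -0.011]), array([0.07, 0.01, 0.24]))
[0.56002714 0.02390594 0.04297009] [ 0.25191383 -0.64929094  0.18764833] 0.026640701684507894 0.0
```

>>> apply_moves(targets=[[[0,0.03,0,0,0,0,-0.43],[0,0.03,0,0,0,0,-0.3],[0,0.03,0,0,0,0,-0.1],[0,0.03,0,0,0,0,0.1],[0,0.03,0,0,0,0,0.2],[0,0.03,0,0,0,0,0.2]]])

```text
time_s: 6.25
tcp_pos: [0.5597, 0.024, 0.043]
tcp_rot: [-2.253, -2.189, 0.0]
ft_force: [0.5, -0.3, 0.1]
width: 0.055
grip_force: 0.0
```

>>> apply_moves(targets=[[[0,0,-0.6,0,0,0,0.2],[0,0,-1.4,0,0,0,0.2],[0,0,-2.4,0,0,0,0.2],[0,0,-3.4,0,0,0,0.2],[0,0,-4.4,0,0,0,0.2],[0,0,-4.6,0,0,0,0.2]]])

```text
time_s: 6.85
tcp_pos: [0.5618, 0.0237, 0.1844]
tcp_rot: [2.25, 2.186, 0.008]
ft_force: [0.5, -0.3, -0.4]
width: 0.0559
grip_force: 0.0
```

```bash
python3 - <<'E'
from m import *
b=[.582,.0006,np.radians(-1.9)]; c,s=np.cos(b[2]),np.sin(b[2]); Rb=np.array([[c,s],[-s,c]])
im,d=r.camera("scene"); C=cloud("scene",d); cv2.imwrite('pics/s3.png',cv2.resize(im[120:280,150:350,::-1],(750,600)))
p=pieces("scene",C,(.5603,.0238),.026); print(p.mean(0),p.max(0),Rb@(p.mean(0)[:2]-b[:2]))
print([(Rb@(c2w("scene",o["centre"])[:2]-b[:2]),o["conf"]) for o in r.place_of("scene","pawn")])
print(to([.4868,-.3234,.13],9.4))
print(r.sense()["tcp_pos"])
E
```

```text
[0.56457581 0.02276537 0.04111521] [0.57161753 0.03189743 0.05805882] [-0.01814951  0.02157548]
[(array([-0.02287555,  0.02059261]), 0.66)]
(array([-11.647,  -2.116,   1.715]), array([ 1.200e-01, -1.000e-02, -1.105e+01]))
[0.56018682 0.02402003 0.18171331]
```

View pics/s3.png

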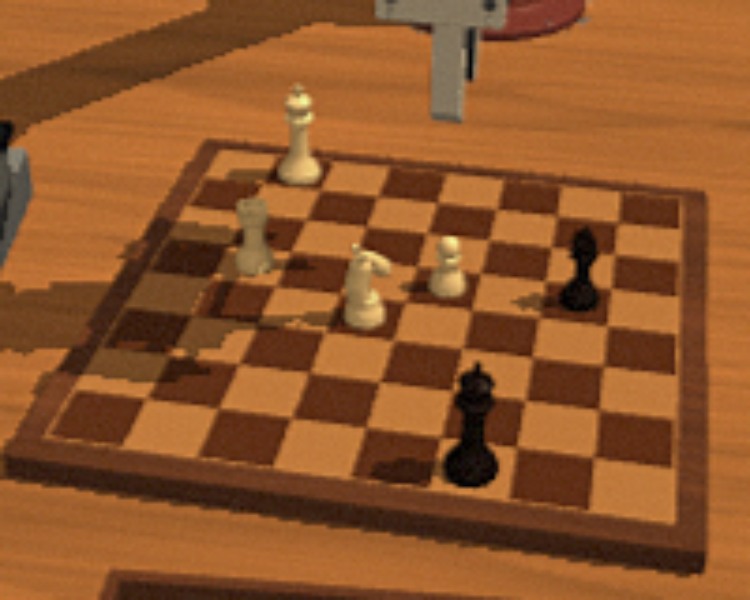

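>>> apply_moves(targets=[[[-1.5,-0.2,0,0,0,-1.5,0],[-3,-0.5,0,0,0,-3,-0.4],[-4.5,-0.8,0,0,0,-4.5,-0.8],[-6,-1.1,0,0,0,-6,-1],[-7.5,-1.4,0,0,0,-7.5,-1],[-9,-1.7,0,0,0,-9,-1],[-10.5,-1.9,0,0,0,-10,-1],[-11.6,-2.15,0.5,0,0,-11,-1]]])

```text
time_s: 7.75
tcp_pos: [0.4843, -0.3258, 0.1655]
tcp_rot: [2.034, 2.391, -0.002]
ft_force: [0.7, -0.1, 0.4]
width: 0.0009
grip_force: 0.0
```

```bash
python3 - <<'E'
from m import *
im,d=r.camera("scene"); cv2.imwrite('pics/s4.png',cv2.resize(im[110:230,70:230,::-1],(800,600)))
print([(c2w("scene",o["centre"]),o["conf"]) for o in r.place_of("scene","near_paddle")][:1])
print(to([.4858,-.3236,.1],9.4)); s=r.sense(); print(s["tcp_pos"],s["width"])
E
```

```text
[(array([ 0.49065804, -0.32159493,  0.07106976]), 0.65)]
(array([0.107, 0.228, 2.085]), array([-0.43,  0.  , -0.64]))
[ 0.47997531 -0.32774285  0.16259167] 0.00021752445117683274
```

View pics/s4.png

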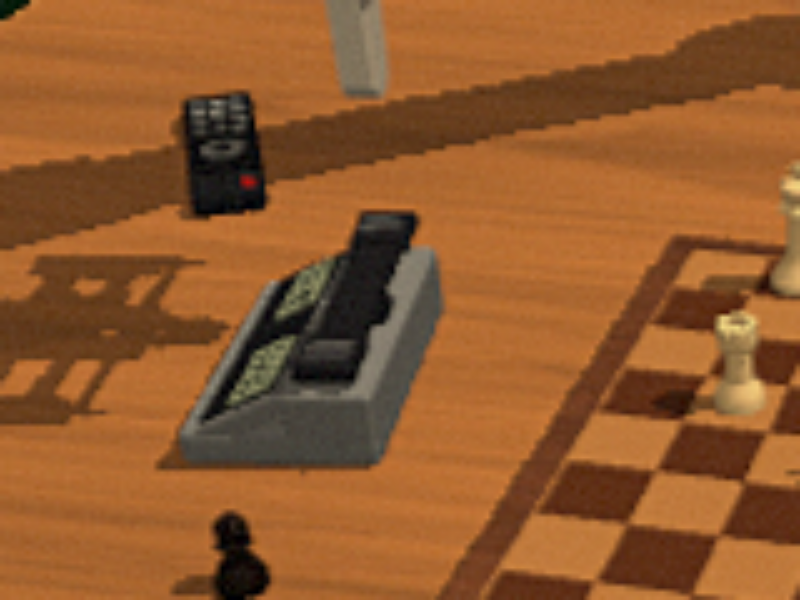

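The closed fingers hang above and behind the clock's near end pad (~390,225 in the crop), nothing else near.

>>> apply_moves(targets=[[[0.05,0.1,0.6,0,0,0,-1],[0.1,0.2,1.2,0,0,0,-1],[0.1,0.22,1.7,0,0,0,-1],[0.1,0.22,2,0,0,0,-1],[0.1,0.22,2.05,0,0,0,-1],[0.1,0.22,2.05,0,0,0,-1]]])

```text
time_s: 8.45
tcp_pos: [0.4911, -0.3176, 0.104]
tcp_rot: [-2.032, -2.394, 0.0]
ft_force: [-0.3, -0.0, 0.7]
width: 0.0006
grip_force: 0.0
```

```bash
python3 -c "
from h import *
print(to([.4858,-.3236,.082],9.4)); s=r.sense(); print(s['tcp_pos'],s['ft_force'])"
```

```text
(array([-0.17 , -0.207,  0.733]), array([-0.05, -0.05, -0.05]))
[ 0.49110401 -0.31756296  0.1039794 ] [-0.28588393 -0.00617585  0.66742073]
```

>>> apply_moves(targets=[[[-0.16,-0.2,0.1,0,0,0,-1],[-0.16,-0.2,0.2,0,0,0,-1],[-0.16,-0.2,0.3,0,0,0,-1],[-0.16,-0.2,0.4,0,0,0,-1],[-0.16,-0.2,0.4,0,0,0,-1]]])

```text
time_s: 8.95
tcp_pos: [0.486, -0.3234, 0.0921]
tcp_rot: [-2.032, -2.395, -0.0]
ft_force: [0.3, 0.5, 0.2]
width: 0.0003
grip_force: 0.0
```

```bash
python3 -c "
from h import *
print(to([.4858,-.3236,.082],9.4)); s=r.sense(); print(s['tcp_pos'],s['ft_force'])"
```

```text
(array([-0.007, -0.008,  0.335]), array([-0.03, -0.04, -0.04]))
[ 0.48602175 -0.3233507   0.09205935] [0.28724573 0.5432687  0.17881977]
```

Tips at 0.070. Press in small steps.

>>> apply_moves(targets=[[[0,0,0.06,0,0,0,-1],[0,0,0.12,0,0,0,-1],[0,0,0.18,0,0,0,-1],[0,0,0.22,0,0,0,-1],[0,0,0.22,0,0,0,-1]]])

```text
time_s: 9.45
tcp_pos: [0.4858, -0.3238, 0.0858]
tcp_rot: [-2.033, -2.395, 0.001]
ft_force: [-0.6, 0.2, 1.9]
width: 0.0006
grip_force: 0.8
```

>>> apply_moves(targets=[[[0,0,0.04,0,0,0,-1],[0,0,0.08,0,0,0,-1],[0,0,0.1,0,0,0,-1],[0,0,0.1,0,0,0,-1]]])

```text
time_s: 9.85
tcp_pos: [0.4858, -0.3238, 0.0827]
tcp_rot: [-2.033, -2.394, 0.001]
ft_force: [-1.2, 0.2, 1.6]
width: 0.0004
grip_force: 0.9
```

>>> apply_moves(targets=[[[0,0,0.03,0,0,0,-1],[0,0,0.05,0,0,0,-1],[0,0,0.05,0,0,0,-1]]])

```text
time_s: 10.15
tcp_pos: [0.486, -0.3238, 0.0821]
tcp_rot: [2.033, 2.395, -0.0]
ft_force: [-2.6, 0.5, 7.2]
width: 0.0006
grip_force: 3.6
```

>>> apply_moves(targets=[[[0,0,0.02,0,0,0,-1],[0,0,0.03,0,0,0,-1],[0,0,0.03,0,0,0,-1]]])

```text
time_s: 10.45
tcp_pos: [0.486, -0.3239, 0.082]
tcp_rot: [2.033, 2.395, 0.0]
ft_force: [-4.9, 2.1, 11.7]
width: 0.0004
grip_force: 5.7
```

Firm stop reached (11.7 N, no further motion). Retract.

>>> apply_moves(targets=[[[0,0,-0.1,0,0,0,-1],[0,0,-0.5,0,0,0,-1],[0,0,-1.3,0,0,0,-1],[0,0,-2.3,0,0,0,-1],[0,0,-3.3,0,0,0,-1],[0,0,-4,0,0,0,-1],[0,0,-4,0,0,0,-1]]])

```text
time_s: 11.15
tcp_pos: [0.4884, -0.3249, 0.2042]
tcp_rot: [2.027, 2.389, 0.002]
ft_force: [0.1, -0.2, 0.1]
width: 0.0006
grip_force: 0.0
```

```bash
python3 - <<'E'
from m import *
im,d=r.camera("scene"); cv2.imwrite('pics/s5.png',cv2.resize(im[110:290,70:310,::-1],(800,600)))
P=[.4868,-.3234]
for n in("scene",):
    for k,dd in(("before",np.load(n+"_d.npy")),("after",d)):
        C=cloud(n,dd); u=np.array([np.cos(.164),np.sin(.164)])
        for sg in(-60,60):
            c=np.array([.546,-.3136])+u*sg/1000; q=C[(np.hypot(C[...,0]-c[0],C[...,1]-c[1])<.009)&(C[...,2]>.05)&(C[...,2]<.09)]; print(k,sg,len(q),np.median(q[:,2]))
print(r.sense()["tcp_pos"])
E
```

```text
before -60 19 0.0690361407580725
before 60 23 0.06055012295067587
after -60 14 0.06051281302694594
after 60 22 0.06884381612887647
[ 0.4873632  -0.32400979  0.20207514]
```

View pics/s5.png

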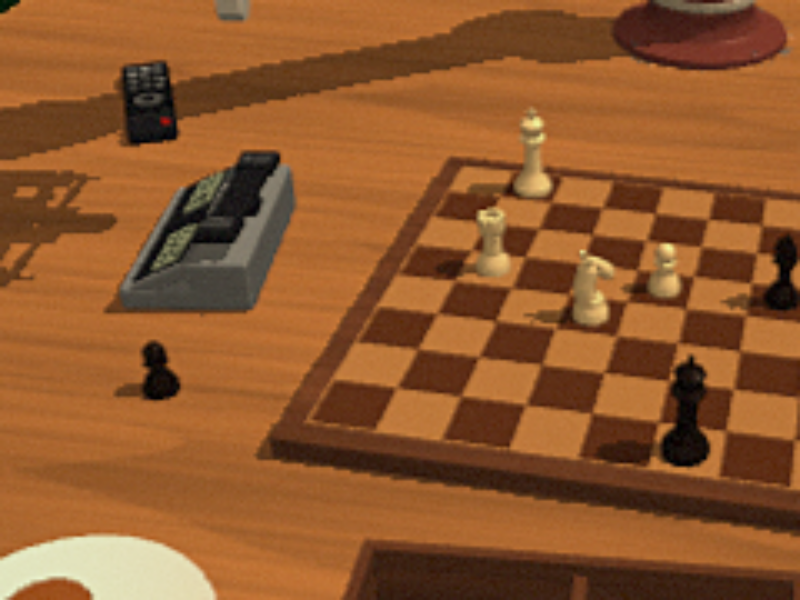

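The rocker's near end is down (near pad 60.5 mm, far pad 68.8 mm, swapped from the start). The pawn stands in its new square at (~665,270), and every man in view is upright.

```bash
python3 -c "
from cell import r
print(r.sign_off())"
```

```text
the job is handed in; nothing more can be done
None
```

I slid the pawn one square ahead and released it, and it stands upright within about 2 mm of the square's centre; then I pressed the rocker's near end down to its stop at about 12 N, withdrew the hand and handed the job in; the hand-in gave no verdict.

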